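# Tip a vial rack with a lever jack and hold it

## Task

Stand the loose capped vial in the empty middle hole of the hinged vial rack, pushed in until it rests on the bottom, and let go of it. Then set the small lever jack flat on the bench with its round saddle centred under the domed lift pad on the rack's tongue, the handle still up, and only then push its pump handle all the way down so that the jack alone tips the rack up; the handle springs back, so finish while still holding it fully down. Leave the other vials in their holes, keep the jack upright and do not shift the other things on the bench.

Things in the scene. Friction and masses are not known exactly. Their poses are not given: they have to be found in the camera images.
- vial_mid (a point): centre of the loose vial that must go into the rack: glass, 20 mm diameter, 70 mm tall, with a black cap of 23 mm diameter on its top 16 mm; stands upright on the bench, left of the rack. This point is on its axis, half-way up (35 mm above its foot). z is its own axis. 40 g. An upright side panel of the bench stands about 100 mm or more farther left (y above about 0.42, x above about 0.48): come to the vial from the right or the front
- rack_hole (a point): centre of the mouth of the empty middle hole, in the top face of the wooden rack block (56 wide in x, 145 long in y, 36 mm thick, its top 70 mm above the bench). The hole is 23 mm wide with a small chamfer and 28 mm deep. Axes: y runs along the row of three holes (45 mm apart) towards the hinge, -y towards the tongue and lift pad; z along the hole, upwards. A seated vial has its centre 7 mm above this point and its cap's top at 112 mm above the bench
- vial_left_mid (a point): centre of the vial standing in the hole on the hinge side (+y), same kind of vial; stays there
- vial_right_mid (a point): centre of the vial standing in the hole on the tongue side (-y), same kind of vial; stays there
- rack (a joint): tilt of the rack about its hinge (rad): 0 at rest, level; grows as the tongue end is lifted. The hinge line lies at the +y end of the rack, 192 mm from the lift pad; about 0.14 with the jack fully pumped under the pad. Falls back by its weight (block 0.7 kg)
- rack_pad (a point): lowest point of the domed lift pad under the steel tongue (46 mm wide, 8 mm thick, top at 70 mm) that sticks out of the rack's -y end; a round bolt head on top of the tongue marks it. 56 mm above the bench at rest, free space below; it lies 107 mm from the middle hole, 35 mm out from the block and 28 mm from the tongue's end. The stand's base and rubber rests reach no nearer than 45 mm to it. Axes as those of the rack (-y points out along the tongue)
- jack_post (a point): middle of the jack's carrying post, 50 mm above the jack's underside: upright bar 18 mm wide (jack's x), 30 mm long (jack's y), top 70 mm above the bench. Grasp it across the 18 mm to lift or slide the jack (0.75 kg in all; base plate 70 x 205 mm, 8 mm thick, its centre 30 mm behind the post). Axes of the jack: +y towards the saddle, -y towards the pump handle, z up
- saddle_top (a point): centre of the top of the jack's saddle, a flat steel disc of 40 mm diameter, 55 mm in front of the post along the jack's +y; 45 mm above the bench at rest, so 11 mm below the lift pad; the base plate ends 18 mm in front of it. Rises 38 mm straight up as the handle goes down
- handle_pad (a point): centre of the upper face of the black crosswise pad (56 mm along the jack's x, 24 mm along y, 12 mm thick) at the end of the pump handle; at rest about 98 mm above the bench and 111 mm behind the post. Goes down on an arc of 96 mm radius about a pivot 26 mm behind the post and 48 mm above the bench; at the bottom about 47 mm above the bench, over the base plate. It moves with the handle
- jack_handle (a joint): pump handle (rad): 0 at rest, up; grows as it is pushed down, to 0.55 at its stop. A spring and the load push it back up when let go; it takes about 5 to 12 N on the pad to keep it down. The saddle's rise is proportional to it (69 mm per rad)
- plaster_block: white block 48x71x42 mm, bystander; origin at the centre of its underside
- wax_block: green wax block 32x61x18 mm, bystander; origin at the centre of its underside
- charcoal_block: black block 45x71x22 mm, bystander; origin at the centre of its underside
- solder_tin: flat blue tin 56x77x22 mm, bystander; origin at the centre of its underside
Not all that is in view belongs to the job. Leave any blue look-alike of the part that bears vial_right_mid alone.

How it is judged:
By the outcome, as a careful person would: the job done as asked, in the order asked, and still so for the second after the job is handed in, while the arm keeps its last pose, push and grip.
It also fails if it takes over 58 s, if anything falls off the work surface, if the arm or the gripper's body presses on something with over 40 N, if the wrist force passes 120 N, or if a joint passes its speed limit or range.

## Robot

A 6-joint arm with a two-finger parallel gripper is mounted at the origin on a cart in front of the work surface, level with it; the furniture and walls round the work are solid. World frame = base frame: x ahead of the robot, y to its left, z up, the work surface at z = 0. Lengths are in m, angles in rad, forces in N, time in s.
With the tool pointing down it reaches from about 0.375 to 0.9 m from the base axis. Payload 3.1 kg.
Tool frame: the origin (TCP) lies midway between the tips of the shut fingers; the grasp point (between the pads) lies 19 mm behind it (manip.grasp_offset is the distance from the TCP to the grasp point, in m); z points along the fingers, y is the line along which they close (so a half turn about z gives the same grasp; the last joint's range is limited). The gripper opens to 85 mm and grips with 20 to 120 N. Pads are 22 mm wide; open, the fingers measure 114 mm over their backs; the gripper's body (76 mm by 85 mm) begins 54 mm behind the grasp point. The pads swing forward as they close: fully open they stand 13 mm farther back than shut.
Start: joints at [-0.178, 0.527, 1.433, -0, 1.181, -0.178], TCP at [0.625, 0, 0.231] pointing down, gripper open.
Joint ranges: [-3.08, 3.08], [-0.75, 2.2], [0.22, 2.44], [-1.43, 4.57], [0, 2.65], [-2.85, 2.85]. Speed limits (rad/s): [2.79, 2.79, 3.14, 3.14, 3.14, 3.14].

## Interface

Orientations are given as a unit quaternion [x, y, z, w].
In Python, from station import sensors, cams, order, manip gives the robot as it stands.
- The arm moves only by the tool move_arm, never from a script. Its argument "targets" is a list of rows, each an object of numbers: "dx", "dy", "dz": the shift along the world's x, y, z normalised to -1 to 1, where 1 is 25 mm; "rx", "ry", "rz": the turn, a rotation vector about the world's x, y, z normalised to -1 to 1, where 1 is 30 degrees. A call has exactly 10 rows; each row shifts and turns the commanded pose from where the row before left it; what a row does not reach is not made up. A row lasts 1/8 s, in which the tool goes at most 62.5 mm and 10.7 degrees, less where a joint would pass 70% of its speed; a pose out of reach is approached as far as the arm can. A call with a number of a shift or a turn outside -1 to 1 is refused whole. A call with a gripper value outside its range is refused whole. "claw" is the opening in per cent of the stroke, from 0 (shut) to 100 (fully open), set as the call begins (left out, the last holds). The fingers move at their own pace and stop on an object; "newtons" is the grip in N (left out, the last holds). Time passes only in rows, so rows that do not move let the fingers close, or fill a call up. It gives the time, the measured TCP pose, the force, the opening and the grip force at its end, in the units of the state.
- sensors.sense(): the state, without advancing time (a new reading comes with each control period).
- cams.snapshot(name): name is "scene" or "side" or "wrist"; returns the picture (400x640x3 uint8, red, green, blue); there is no depth.
- cams.camera_model(name): a dict with "fx", "fy", "cx", "cy" (pixels), "extrinsics" (4x4, takes a point from world to camera coordinates). Camera axes: x right, y down, z forward; pixel columns grow to the right and rows downward; lengths in m; the calibration is good to about 2 mm. The wrist camera is an equidistant fisheye: a pixel r from the principal point sees the ray r / f radians off the axis. A picture is of the moment at which its call begins: read the wrist's pose just before it. camera_model takes no time and is no camera call; for the wrist camera it gives the pose at the moment of the call.
- order.sign_off(): hands the job in; it is judged then, once.
The state is a dict: "t": time; "q": joint angles; "qd": joint speeds; "tau": joint torques, N m; "tcp_pos": TCP position; "tool_rot": TCP orientation; "force": force on the tool from outside, world axes, zero at the start; "ft_torque": the same for the moment, N m; "finger_gap": opening from 0.0 (shut) to 1.0 (fully open); "gripper_force": force on a finger pad.
Only numpy, scipy, OpenCV 4.12 (cv2) and the standard library are available. Lean on these libraries where they do the work, as an engineer would, in place of code of your own. Each camera call takes 0.05 s, during which the arm holds its last target. There are 200 camera calls.

## Working session

There is one attempt and no reset: what is moved stays moved. The work goes in short steps, Python scripts to look and compute and a tool call to move; the robot and the scene stay as the last step left them, time stands still between calls to the robot, and variables do not carry over. Pictures are saved under pics/ and viewed, at most 10 in all, crops included, and the job is handed in when it is done.

Besides the shell and the picture viewer there is one more tool, called after ">>>" as name(argument=value, ...), one argument or row to a line, values as JSON. move_arm: Moves the arm, as the interface text tells. Scaled input: -1 to 1 covers 25 mm each way for a shift and 30 degrees each way for a turn. Its arguments: {"type":"object","properties":{"targets":{"type":"array"},"claw":{"type":"number"},"newtons":{"type":"number"}},"required":["targets"]}

```bash
mkdir -p pics
cat > h.py <<'E'
import numpy as np, cv2
from station import sensors, cams, order, manip
def snap(n,f):
    m=cams.camera_model(n); im=cams.snapshot(n)
    cv2.imwrite('pics/'+f,cv2.cvtColor(im,cv2.COLOR_RGB2BGR)); return im,m
def ray(m,u,v,fish=False):
    x=np.array([(u-m['cx'])/m['fx'],(v-m['cy'])/m['fy']])
    if fish:
        r=np.linalg.norm(x); d=np.array([*(x/r*np.sin(r)),np.cos(r)])
    else: d=np.array([*x,1.])
    E=np.array(m['extrinsics']); R=E[:3,:3]
    return -R.T@E[:3,3], R.T@d
def atz(m,u,v,z,fish=False):
    o,d=ray(m,u,v,fish); return o+d*(z-o[2])/d[2]
def proj(m,p):
    E=np.array(m['extrinsics']); c=E[:3,:3]@p+E[:3,3]
    return m['cx']+m['fx']*c[0]/c[2], m['cy']+m['fy']*c[1]/c[2]
def tri(m1,p1,m2,p2):
    A=[];b=[]
    for m,p in((m1,p1),(m2,p2)):
        o,d=ray(m,*p); d/=np.linalg.norm(d); P=np.eye(3)-np.outer(d,d); A.append(P); b.append(P@o)
    A=np.vstack(A);b=np.hstack(b); x=np.linalg.lstsq(A,b,rcond=None)[0]; return x,np.linalg.norm(A@x-b)
E
python3 - <<'E'
from h import *
for n in('scene','side','wrist'):
    im,m=snap(n,n+'0.png'); E=np.array(m['extrinsics']); print(n,m['fx'],m['cx'],m['cy'],(-E[:3,:3].T@E[:3,3]).round(3),E[2,:3].round(2))
s=sensors.sense(); print(s['t'],s['tcp_pos'],s['tool_rot'],s['force'],s['finger_gap'],manip.grasp_offset)
E
```

```text
scene 381.59238067200545 321.2230862993281 198.62727168618065 [ 0.111 -0.394  0.751] [ 0.51  0.46 -0.73]
side 385.2357696927005 319.99304176384373 200.49349603276175 [0.38  0.801 0.615] [ 0.23 -0.8  -0.56]
wrist 309.70691628693146 323.39925601506724 203.86985716154987 [0.625 0.066 0.372] [-0.   -0.26 -0.97]
0.15 [6.24479263e-01 1.21377782e-04 2.30554696e-01] [ 7.07112053e-01  7.07101048e-01 -4.53754243e-04 -6.67738951e-04] [-0.09140539  0.68605171 -0.09192505] 0.9989700580243416 0.0187
```

View pics/scene0.png

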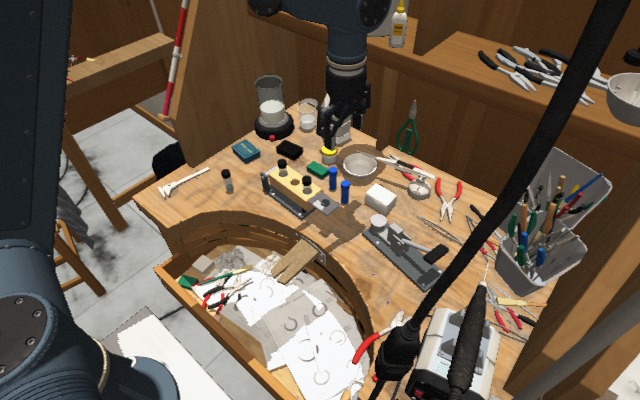

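View pics/side0.png

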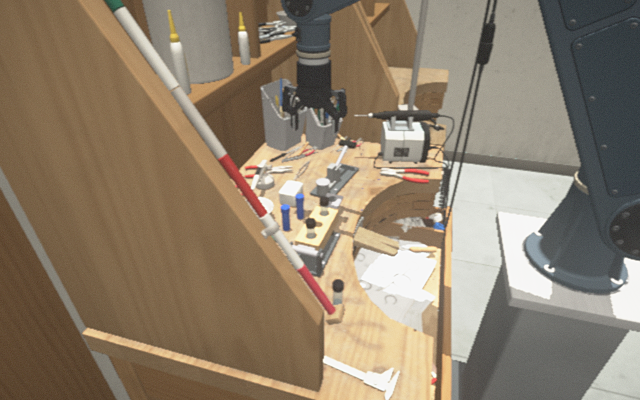

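View pics/wrist0.png

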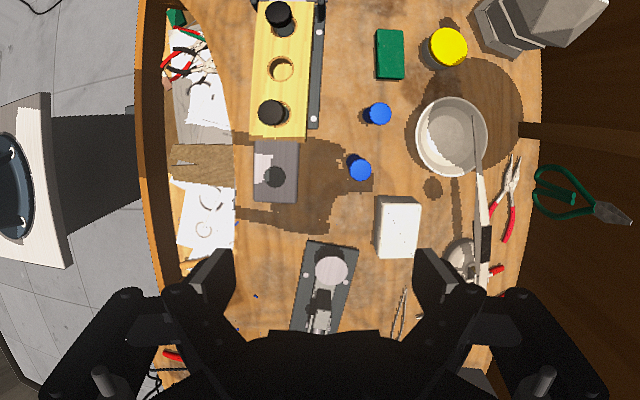

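The scene view shows the loose vial at about (227,180), the rack at (295,190) and the jack at (405,245). The blue vials at (333,180) and (345,190) are bystanders. In the wrist view the hole is at about (281,69), the bolt at about (277,177) and the saddle at about (331,271). Next I'll enlarge these.

Run:
```python
import cv2,numpy as np
s=cv2.imread('pics/scene0.png'); d=cv2.imread('pics/side0.png'); w=cv2.imread('pics/wrist0.png')
C=cv2.INTER_CUBIC
cv2.imwrite('pics/c1.png',cv2.resize(s[140:300,210:460],None,fx=3.2,fy=3.2,interpolation=C))
a=cv2.resize(w[0:150,230:380],(600,600),interpolation=C)
a=cv2.resize(w[0:200,235:335],(300,600),interpolation=C); b=cv2.resize(w[200:350,280:400],(480,600),interpolation=C)
cv2.imwrite('pics/c2.png',np.hstack([a,b]))
```

```text
(no output)
```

View pics/c1.png

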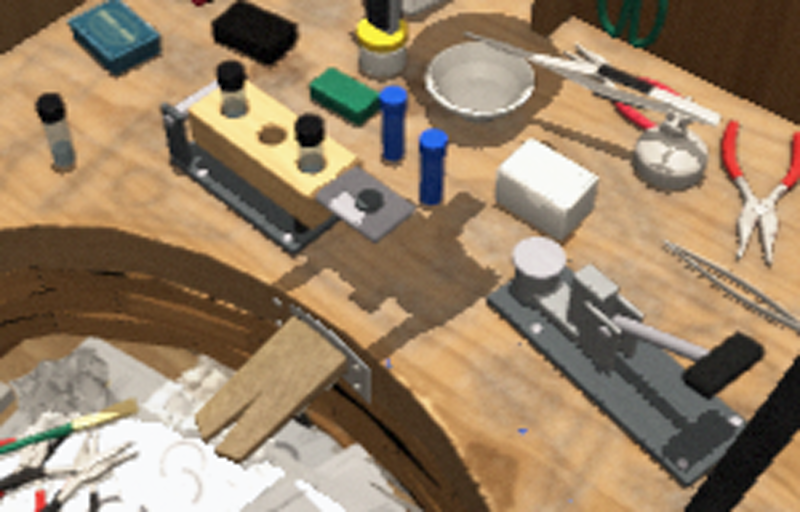

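View pics/c2.png

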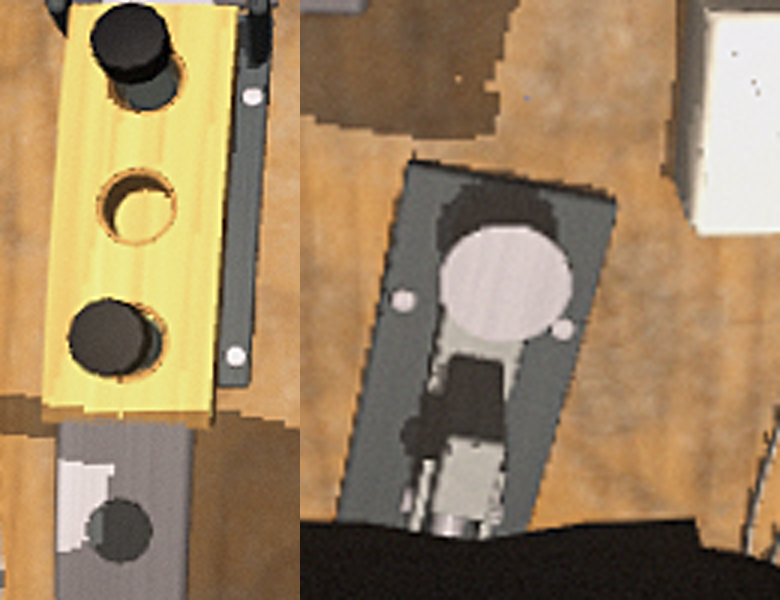

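```bash
cat > m0.py <<'E'
from h import *
S=cams.camera_model('scene');D=cams.camera_model('side')
W=cams.camera_model('wrist')
E
python3 - <<'E'
from m0 import *
c=lambda x,y:(210+x/3.2,140+y/3.2)
w=lambda x,y:(235+x/3,y/3)
w2=lambda x,y:(280+(x-300)/4,200+y/4)
p=lambda n,v:print(n,v.round(4))
p('vial cap S',atz(S,*c(50,101),.07));p('vial foot S',atz(S,*c(64,164),.0));p('vial cap D',atz(D,338,283,.07));p('vial foot D',atz(D,336,318,0))
p('hole W',atz(W,*w(138,206),.07,1));p('hole S',atz(S,*c(272,134),.07))
p('bolt W',atz(W,*w(121,530),.074,1));p('bolt S',atz(S,*c(370,201),.074))
p('capL W',atz(W,*w(131,28),.112,1));p('capR W',atz(W,*w(105,337),.112,1))
p('capL S',atz(S,*c(231,70),.112));p('capR S',atz(S,*c(310,124),.112))
p('saddle W',atz(W,*w2(506,284),.045,1));p('saddle S',atz(S,*c(539,254),.045))
a=atz(W,*w2(412,160),.008,1);b=atz(W,*w2(615,200),.008,1);p('baseFL',a);p('baseFR',b);print(np.linalg.norm(a-b),np.degrees(np.arctan2(*(b-a)[1::-1])))
p('post W',atz(W,*w2(472,475),.07,1));p('post S',atz(S,*c(598,282),.07))
p('handle S',atz(S,*c(725,357),.098))
for n,q in dict(FL=(486,302),BL=(686,478),FR=(600,245)).items(): p(n,atz(S,*c(*q),.008))
print(sensors.sense()['tool_rot'])
E
```

```text
vial cap S [0.4927 0.2872 0.07  ]
vial foot S [0.4885 0.2854 0.    ]
vial cap D [0.4927 0.2896 0.07  ]
vial foot D [0.4885 0.3154 0.    ]
hole W [0.5836 0.1201 0.07  ]
hole S [0.5817 0.1201 0.07  ]
bolt W [0.5775 0.0139 0.074 ]
bolt S [0.5742 0.0111 0.074 ]
capL W [0.5866 0.167  0.112 ]
capR W [0.58   0.0755 0.112 ]
capL S [0.584  0.1628 0.112 ]
capR S [0.5787 0.0738 0.112 ]
saddle W [ 0.6345 -0.1035  0.045 ]
saddle S [ 0.6344 -0.1034  0.045 ]
baseFL [ 0.6054 -0.0787  0.008 ]
baseFR [ 0.6702 -0.0925  0.008 ]
0.0662686236079884 -12.068674385199985
post W [ 0.6246 -0.1552  0.07  ]
post S [ 0.6215 -0.1604  0.07  ]
handle S [ 0.6011 -0.2661  0.098 ]
FL [ 0.597  -0.0848  0.008 ]
BL [ 0.5639 -0.2778  0.008 ]
FR [ 0.7004 -0.1197  0.008 ]
[ 7.07112053e-01  7.07101048e-01 -4.53754243e-04 -6.67738951e-04]
```

>>> move_arm(
  targets=[
    {"dx": -0.53,"dy": 1},
    {"dx": -0.53,"dy": 1},
    {"dx": -0.53,"dy": 1},
    {"dx": -0.53,"dy": 1},
    {"dx": -0.53,"dy": 1},
    {"dx": -0.53,"dy": 1},
    {"dx": -0.53,"dy": 1},
    {"dx": -0.53,"dy": 1},
    {"dx": -0.53,"dy": 1},
    {"dx": -0.53,"dy": 1},
  ],
  claw=100,
)

```text
schema error: expected keys dx, dy, dz, rx, ry, rz
```

Run:
```python
from m0 import *
c=lambda x,y:(210+x/3.2,140+y/3.2)
for q in [(290,285),(330,320),(380,370),(440,440),(480,500),(520,560)]: print('edge',q,atz(S,*c(*q),0).round(3))
for n,q in dict(blue1=(392,160),blue2=(431,200),stand=(292,250),wbl=(497,195),wb=(553,240)).items(): print(n,atz(S,*c(*q),0).round(3))
s=sensors.sense(); print(s['tcp_pos'].round(4) if hasattr(s['tcp_pos'],'round') else s['tcp_pos'])
im,m=snap('wrist','w1.png')
```

```text
edge (290, 285) [0.517 0.046 0.   ]
edge (330, 320) [ 0.512 -0.001 -0.   ]
edge (380, 370) [ 0.502 -0.06   0.   ]
edge (440, 440) [ 0.484 -0.13  -0.   ]
edge (480, 500) [ 0.465 -0.179  0.   ]
edge (520, 560) [ 0.447 -0.225  0.   ]
blue1 [ 0.673  0.072 -0.   ]
blue2 [0.658 0.017 0.   ]
stand [0.544 0.069 0.   ]
wbl [ 0.698 -0.021  0.   ]
wb [ 0.687 -0.085 -0.   ]
[6.245e-01 1.000e-04 2.306e-01]
```

View pics/w1.png

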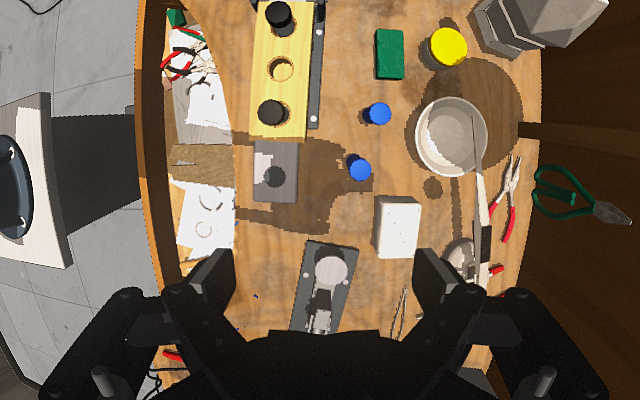

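The call was refused because each row needs all six keys. The view is unchanged from before: the rack is at the top, and the saddle is at about (331,271).

>>> move_arm(
  targets=[
    {"dx": -0.53,"dy": 1,"dz": 0,"rx": 0,"ry": 0,"rz": 0},
    {"dx": -0.53,"dy": 1,"dz": 0,"rx": 0,"ry": 0,"rz": 0},
    {"dx": -0.53,"dy": 1,"dz": 0,"rx": 0,"ry": 0,"rz": 0},
    {"dx": -0.53,"dy": 1,"dz": 0,"rx": 0,"ry": 0,"rz": 0},
    {"dx": -0.53,"dy": 1,"dz": 0,"rx": 0,"ry": 0,"rz": 0},
    {"dx": -0.53,"dy": 1,"dz": -0.2,"rx": 0,"ry": 0,"rz": 0},
    {"dx": -0.53,"dy": 1,"dz": -0.2,"rx": 0,"ry": 0,"rz": 0},
    {"dx": -0.53,"dy": 1,"dz": -0.4,"rx": 0,"ry": 0,"rz": 0},
    {"dx": -0.53,"dy": 1,"dz": -0.4,"rx": 0,"ry": 0,"rz": 0},
    {"dx": -0.53,"dy": 0.5,"dz": 0,"rx": 0,"ry": 0,"rz": 0},
  ],
  claw=100,
)

```text
t: 1.45
tcp_pos: [0.49, 0.2392, 0.2007]
tool_rot: [0.706, 0.708, -0.001, -0.001]
force: [0.4, -0.4, 0.6]
finger_gap: 1.005
gripper_force: 0.0
```

Run:
```python
from m0 import *
s=sensors.sense(); print(s['tcp_pos'],s['tool_rot'])
im,m=snap('wrist','w2.png')
```

```text
[0.48997458 0.23917324 0.20067381] [ 0.7063948   0.70781695 -0.00097113 -0.0007846 ]
```

View pics/w2.png

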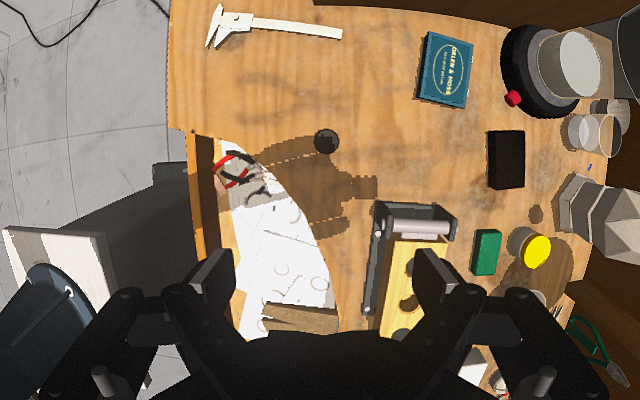

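The wrist view shows the loose vial's cap at (326,141). The rack is at lower right with its hinge at about (415,225).

Run:
```python
from m0 import *
im=cv2.imread('pics/w2.png'); g=im.max(2)[125:160,308:345]
_,b=cv2.threshold(g,60,255,cv2.THRESH_BINARY_INV); n,l,st,ce=cv2.connectedComponentsWithStats(b); i=1+st[1:,4].argmax(); print(ce[i]+[308,125],st[i])
for z in(.07,.062): print(atz(W,*(ce[i]+[308,125]),z,1))
print(atz(W,326,141,.07,1))
```

```text
[323.86900958 143.76038339] [  6   4  22  25 313]
[0.48850645 0.28748613 0.07      ]
[0.4884915  0.28694517 0.062     ]
[0.49035859 0.28993371 0.07      ]
```

>>> move_arm(
  targets=[
    {"dx": 0,"dy": 1,"dz": 0,"rx": 0,"ry": 0,"rz": 0},
    {"dx": 0,"dy": 0.96,"dz": 0,"rx": 0,"ry": 0,"rz": 0},
    {"dx": 0,"dy": 0,"dz": -0.5,"rx": 0,"ry": 0,"rz": 0},
    {"dx": 0,"dy": 0,"dz": -1,"rx": 0,"ry": 0,"rz": 0},
    {"dx": 0,"dy": 0,"dz": -1,"rx": 0,"ry": 0,"rz": 0},
    {"dx": 0,"dy": 0,"dz": -1,"rx": 0,"ry": 0,"rz": 0},
    {"dx": 0,"dy": 0,"dz": -1,"rx": 0,"ry": 0,"rz": 0},
    {"dx": 0,"dy": 0,"dz": -1,"rx": 0,"ry": 0,"rz": 0},
    {"dx": 0,"dy": 0,"dz": -0.9,"rx": 0,"ry": 0,"rz": 0},
    {"dx": 0,"dy": 0,"dz": 0,"rx": 0,"ry": 0,"rz": 0},
  ],
  claw=100,
)

```text
t: 2.75
tcp_pos: [0.4908, 0.2848, 0.0395]
tool_rot: [0.707, 0.707, -0.002, -0.001]
force: [0.5, -0.5, 0.1]
finger_gap: 1.001
gripper_force: 0.0
```

>>> move_arm(
  targets=[
    {"dx": 0,"dy": 0,"dz": 0,"rx": 0,"ry": 0,"rz": 0},
    {"dx": 0,"dy": 0,"dz": 0,"rx": 0,"ry": 0,"rz": 0},
    {"dx": 0,"dy": 0,"dz": 0,"rx": 0,"ry": 0,"rz": 0},
    {"dx": 0,"dy": 0,"dz": 0,"rx": 0,"ry": 0,"rz": 0},
    {"dx": 0,"dy": 0,"dz": 0,"rx": 0,"ry": 0,"rz": 0},
    {"dx": 0,"dy": 0,"dz": 0,"rx": 0,"ry": 0,"rz": 0},
    {"dx": 0,"dy": 0,"dz": 0,"rx": 0,"ry": 0,"rz": 0},
    {"dx": 0,"dy": 0,"dz": 0,"rx": 0,"ry": 0,"rz": 0},
    {"dx": 0,"dy": 0,"dz": 0,"rx": 0,"ry": 0,"rz": 0},
    {"dx": 0,"dy": 0,"dz": 0,"rx": 0,"ry": 0,"rz": 0},
  ],
  claw=10,
  newtons=30,
)

```text
t: 4.0
tcp_pos: [0.4929, 0.2868, 0.0421]
tool_rot: [0.707, 0.707, 0.001, 0.0]
force: [-0.2, 1.4, 5.7]
finger_gap: 0.262
gripper_force: 29.3
```

>>> move_arm(
  targets=[
    {"dx": 0,"dy": 0,"dz": 0.5,"rx": 0,"ry": 0,"rz": 0},
    {"dx": 0,"dy": 0,"dz": 0.9,"rx": 0,"ry": 0,"rz": 0},
    {"dx": 0,"dy": 0,"dz": 1,"rx": 0,"ry": 0,"rz": 0},
    {"dx": 0,"dy": 0,"dz": 1,"rx": 0,"ry": 0,"rz": 0},
    {"dx": 0.4,"dy": -0.4,"dz": 1,"rx": 0,"ry": 0,"rz": 0},
    {"dx": 0.4,"dy": -0.8,"dz": 0.6,"rx": 0,"ry": 0,"rz": 0},
    {"dx": 0.4,"dy": -0.8,"dz": 0,"rx": 0,"ry": 0,"rz": 0},
    {"dx": 0.4,"dy": -0.8,"dz": 0,"rx": 0,"ry": 0,"rz": 0},
    {"dx": 0.4,"dy": -0.5,"dz": 0,"rx": 0,"ry": 0,"rz": 0},
    {"dx": 0,"dy": 0,"dz": 0,"rx": 0,"ry": 0,"rz": 0},
  ],
  claw=10,
  newtons=40,
)

```text
t: 5.25
tcp_pos: [0.5433, 0.2034, 0.1665]
tool_rot: [0.708, 0.706, 0.0, 0.0]
force: [1.0, 1.1, -0.5]
finger_gap: 0.249
gripper_force: 39.1
```

Run:
```python
from m0 import *
s=sensors.sense(); print(s['tcp_pos'],s['tool_rot'])
p=np.array(s['tcp_pos'])
a,_=snap('scene','s3.png'); d,_=snap('side','d3.png')
print(proj(S,p),proj(D,p),proj(S,[.583,.12,.07]),proj(D,[.583,.12,.07]))
a=cv2.imread('pics/s3.png'); d=cv2.imread('pics/d3.png'); C=cv2.INTER_CUBIC
u,v=map(int,proj(S,p)); u2,v2=map(int,proj(D,p)); print(u,v,u2,v2)
f=lambda i,u,v: cv2.resize(i[v-45:v+75,u-40:u+40],(400,600),interpolation=C)
cv2.imwrite('pics/c3.png',np.hstack([f(a,u,v),f(d,u2,v2)]))
```

```text
[0.54331506 0.20339944 0.16645407] [7.07720118e-01 7.06492825e-01 3.19969492e-04 1.44311014e-04]
(np.float64(256.1882768449859), np.float64(146.38848699047233)) (np.float64(324.8755712600091), np.float64(212.58261615212197)) (np.float64(295.3763548009499), np.float64(181.61331529710986)) (np.float64(317.76727432264306), np.float64(223.25934747891216))
256 146 324 212
```

View pics/c3.png

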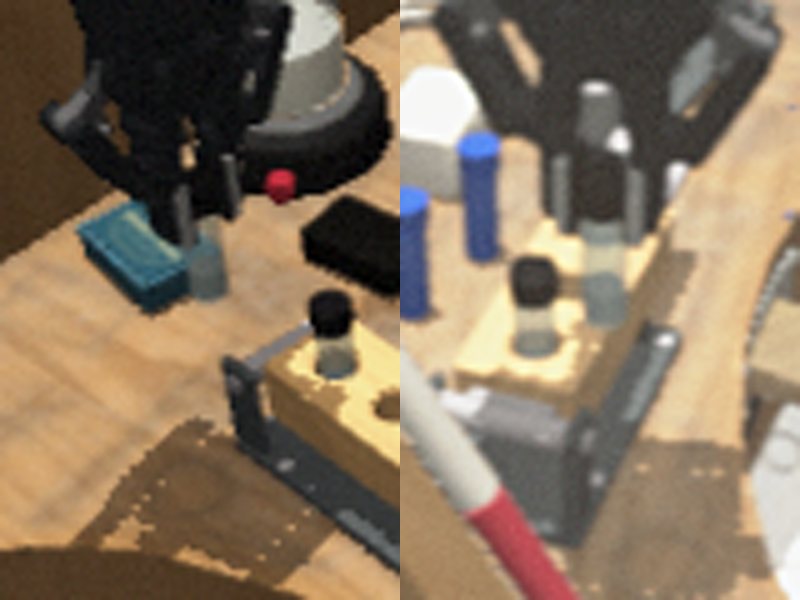

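The vial hangs upright between the fingers. Its foot is at about (257.6,159.4) in the scene view and (325,230.5) in the side view.

Run:
```python
from m0 import *
f=(216+208/5,101+290/5); g=(284+205/5,167+318/5)
x,e=tri(S,f,D,g); print(x,e,atz(S,*f,.1245),atz(D,*g,.1245))
# axis line points mid vial glass
print(atz(S,216+205/5,101+255/5,.15),atz(D,284+203/5,167+235/5,.16))
```

```text
[0.542401   0.20689022 0.12428553] 0.0009916179090759371 [0.54309024 0.20689481 0.1245    ] [0.54161026 0.2076457  0.1245    ]
[0.54217156 0.20273175 0.15      ] [0.54490096 0.19960696 0.16      ]
```

>>> move_arm(
  targets=[
    {"dx": 0.4,"dy": -0.8,"dz": 0,"rx": 0,"ry": 0,"rz": 0},
    {"dx": 0.4,"dy": -0.8,"dz": 0,"rx": 0,"ry": 0,"rz": 0},
    {"dx": 0.4,"dy": -0.8,"dz": 0,"rx": 0,"ry": 0,"rz": 0},
    {"dx": 0.39,"dy": -0.8,"dz": 0,"rx": 0,"ry": 0,"rz": 0},
    {"dx": 0,"dy": -0.26,"dz": 0,"rx": 0,"ry": 0,"rz": 0},
    {"dx": 0,"dy": 0,"dz": -0.5,"rx": 0,"ry": 0,"rz": 0},
    {"dx": 0,"dy": 0,"dz": -0.6,"rx": 0,"ry": 0,"rz": 0},
    {"dx": 0,"dy": 0,"dz": -0.6,"rx": 0,"ry": 0,"rz": 0},
    {"dx": 0,"dy": 0,"dz": -0.2,"rx": 0,"ry": 0,"rz": 0},
    {"dx": 0,"dy": 0,"dz": 0,"rx": 0,"ry": 0,"rz": 0},
  ],
  claw=10,
  newtons=40,
)

```text
t: 6.6
tcp_pos: [0.5818, 0.1179, 0.118]
tool_rot: [0.707, 0.707, -0.0, -0.0]
force: [0.5, 0.2, -0.3]
finger_gap: 0.255
gripper_force: 39.1
```

Run:
```python
from m0 import *
s=sensors.sense(); print(s['tcp_pos'],s['tool_rot'])
snap('scene','s4.png'); snap('side','d4.png')
a=cv2.imread('pics/s4.png'); d=cv2.imread('pics/d4.png'); C=cv2.INTER_CUBIC
f=lambda i,u,v: cv2.resize(i[v-30:v+30,u-20:u+20],(400,600),interpolation=C)
cv2.imwrite('pics/c4.png',np.hstack([f(a,295,175),f(d,318,218)]))
```

```text
[0.58182552 0.11787173 0.11804649] [ 7.06900903e-01  7.07312282e-01 -4.69570083e-04 -4.77544176e-04]
```

View pics/c4.png

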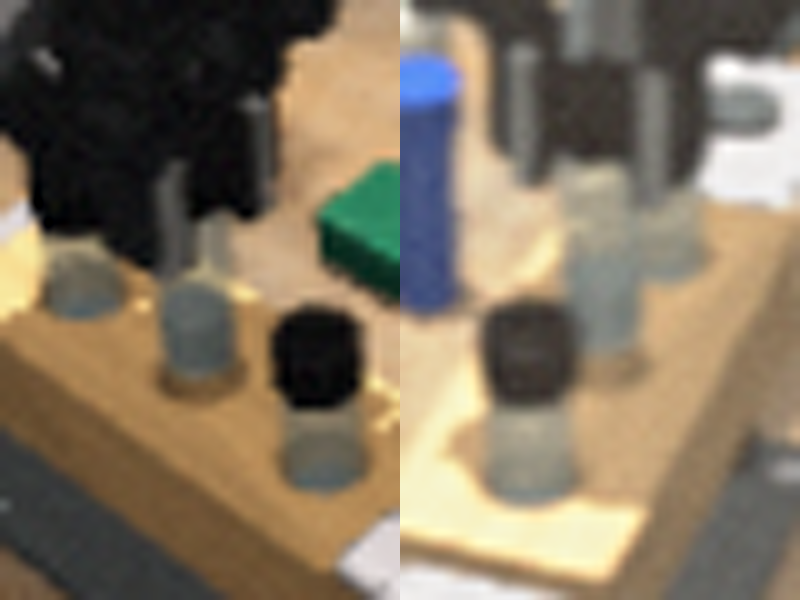

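The foot hangs just above the mouth, at (294.7,180.1) in the scene view against the hole at (295.1,182.1). In the side view it is at (318.4,221.0) against (319.2,224.5).

Run:
```python
from m0 import *
for m,f,h in((S,(294.7,180.1),(295.1,182.1)),(D,(318.4,221.0),(319.2,224.5))):
    a=atz(m,*f,.076);b=atz(m,*h,.07); print(a,b,b-a)
```

```text
[0.58170662 0.12056351 0.076     ] [0.58126841 0.11932307 0.07      ] [-0.00043821 -0.00124043 -0.006     ]
[0.58177971 0.11886924 0.076     ] [0.57848943 0.12359954 0.07      ] [-0.00329029  0.0047303  -0.006     ]
```

>>> move_arm(
  targets=[
    {"dx": -0.02,"dy": 0,"dz": -0.1,"rx": 0,"ry": 0,"rz": 0},
    {"dx": 0,"dy": 0,"dz": -0.1,"rx": 0,"ry": 0,"rz": 0},
    {"dx": 0,"dy": 0,"dz": -0.1,"rx": 0,"ry": 0,"rz": 0},
    {"dx": 0,"dy": 0,"dz": -0.1,"rx": 0,"ry": 0,"rz": 0},
    {"dx": 0,"dy": 0,"dz": 0,"rx": 0,"ry": 0,"rz": 0},
    {"dx": 0,"dy": 0,"dz": 0,"rx": 0,"ry": 0,"rz": 0},
    {"dx": 0,"dy": 0,"dz": 0,"rx": 0,"ry": 0,"rz": 0},
    {"dx": 0,"dy": 0,"dz": 0,"rx": 0,"ry": 0,"rz": 0},
    {"dx": 0,"dy": 0,"dz": 0,"rx": 0,"ry": 0,"rz": 0},
    {"dx": 0,"dy": 0,"dz": 0,"rx": 0,"ry": 0,"rz": 0},
  ],
  claw=10,
  newtons=40,
)

```text
t: 7.95
tcp_pos: [0.5818, 0.1175, 0.1089]
tool_rot: [0.707, 0.707, 0.0, 0.0]
force: [0.4, -0.5, -0.9]
finger_gap: 0.253
gripper_force: 39.1
```

>>> move_arm(
  targets=[
    {"dx": 0,"dy": 0,"dz": -0.1,"rx": 0,"ry": 0,"rz": 0},
    {"dx": 0,"dy": 0,"dz": -0.1,"rx": 0,"ry": 0,"rz": 0},
    {"dx": 0,"dy": 0,"dz": -0.1,"rx": 0,"ry": 0,"rz": 0},
    {"dx": 0,"dy": 0,"dz": -0.1,"rx": 0,"ry": 0,"rz": 0},
    {"dx": 0,"dy": 0,"dz": 0,"rx": 0,"ry": 0,"rz": 0},
    {"dx": 0,"dy": 0,"dz": 0,"rx": 0,"ry": 0,"rz": 0},
    {"dx": 0,"dy": 0,"dz": 0,"rx": 0,"ry": 0,"rz": 0},
    {"dx": 0,"dy": 0,"dz": 0,"rx": 0,"ry": 0,"rz": 0},
    {"dx": 0,"dy": 0,"dz": 0,"rx": 0,"ry": 0,"rz": 0},
    {"dx": 0,"dy": 0,"dz": 0,"rx": 0,"ry": 0,"rz": 0},
  ],
  claw=10,
  newtons=40,
)

```text
t: 9.2
tcp_pos: [0.5818, 0.1175, 0.0989]
tool_rot: [0.707, 0.707, 0.0, 0.0]
force: [0.2, 0.7, -0.9]
finger_gap: 0.254
gripper_force: 39.1
```

Going in freely, so I'll carry on towards the bottom (TCP about 0.082).

>>> move_arm(
  targets=[
    {"dx": 0,"dy": 0,"dz": -0.1,"rx": 0,"ry": 0,"rz": 0},
    {"dx": 0,"dy": 0,"dz": -0.1,"rx": 0,"ry": 0,"rz": 0},
    {"dx": 0,"dy": 0,"dz": -0.1,"rx": 0,"ry": 0,"rz": 0},
    {"dx": 0,"dy": 0,"dz": -0.1,"rx": 0,"ry": 0,"rz": 0},
    {"dx": 0,"dy": 0,"dz": -0.1,"rx": 0,"ry": 0,"rz": 0},
    {"dx": 0,"dy": 0,"dz": -0.1,"rx": 0,"ry": 0,"rz": 0},
    {"dx": 0,"dy": 0,"dz": 0,"rx": 0,"ry": 0,"rz": 0},
    {"dx": 0,"dy": 0,"dz": 0,"rx": 0,"ry": 0,"rz": 0},
    {"dx": 0,"dy": 0,"dz": 0,"rx": 0,"ry": 0,"rz": 0},
    {"dx": 0,"dy": 0,"dz": 0,"rx": 0,"ry": 0,"rz": 0},
  ],
  claw=10,
  newtons=40,
)

```text
t: 10.45
tcp_pos: [0.5819, 0.1176, 0.0841]
tool_rot: [0.707, 0.707, 0.0, 0.0]
force: [-2.2, 0.4, 4.9]
finger_gap: 0.254
gripper_force: 39.3
```

>>> move_arm(
  targets=[
    {"dx": 0,"dy": 0,"dz": -0.03,"rx": 0,"ry": 0,"rz": 0},
    {"dx": 0,"dy": 0,"dz": 0,"rx": 0,"ry": 0,"rz": 0},
    {"dx": 0,"dy": 0,"dz": 0,"rx": 0,"ry": 0,"rz": 0},
    {"dx": 0,"dy": 0,"dz": 0,"rx": 0,"ry": 0,"rz": 0},
    {"dx": 0,"dy": 0,"dz": 0,"rx": 0,"ry": 0,"rz": 0},
    {"dx": 0,"dy": 0,"dz": 0,"rx": 0,"ry": 0,"rz": 0},
    {"dx": 0,"dy": 0,"dz": 0.4,"rx": 0,"ry": 0,"rz": 0},
    {"dx": 0,"dy": 0,"dz": 1,"rx": 0,"ry": 0,"rz": 0},
    {"dx": 0,"dy": 0,"dz": 1,"rx": 0,"ry": 0,"rz": 0},
    {"dx": 0,"dy": 0,"dz": 1,"rx": 0,"ry": 0,"rz": 0},
  ],
  claw=70,
)

```text
t: 11.7
tcp_pos: [0.5818, 0.1175, 0.1696]
tool_rot: [0.707, 0.707, 0.0, 0.0]
force: [-0.4, 0.6, 0.1]
finger_gap: 0.701
gripper_force: 0.0
```

Run:
```python
from m0 import *
p=np.array(sensors.sense()['tcp_pos']); print(p)
snap('scene','s5.png'); snap('side','d5.png')
for q in([.5835,.12,.112],[.5866,.165,.112],[.58,.0755,.112]): print(np.round(proj(S,q)),np.round(proj(D,q)))
def cap(fn,win):
    im=cv2.imread('pics/'+fn); u0,v0,u1,v1=win; b=(im[v0:v1,u0:u1].max(2)<50).astype('uint8'); n,l,st,ce=cv2.connectedComponentsWithStats(b)
    return [(tuple((ce[i]+[u0,v0]).round(1)),st[i,4]) for i in range(1,n) if st[i,4]>15]
print(cap('s5.png',(270,150,325,190)))
print(cap('scene0.png',(270,150,325,190)))
```

```text
[0.58180592 0.11754615 0.16958421]
[294. 169.] [317. 208.]
[282. 161.] [310. 220.]
[307. 178.] [324. 198.]
[((np.float64(279.9), np.float64(153.2)), np.int32(43)), ((np.float64(293.1), np.float64(153.7)), np.int32(129)), ((np.float64(281.7), np.float64(163.3)), np.int32(63)), ((np.float64(293.6), np.float64(172.3)), np.int32(65)), ((np.float64(315.6), np.float64(173.6)), np.int32(36)), ((np.float64(306.2), np.float64(180.6)), np.int32(69))]
[((np.float64(290.3), np.float64(153.2)), np.int32(169)), ((np.float64(281.6), np.float64(163.5)), np.int32(59)), ((np.float64(314.7), np.float64(173.2)), np.int32(32)), ((np.float64(306.3), np.float64(180.6)), np.int32(67))]
```

The middle cap is at (293.6,172.3), exactly in line with its neighbours, so the vial is seated. Next, the jack.

>>> move_arm(
  targets=[
    {"dx": 0,"dy": -0.8,"dz": 0.2,"rx": 0,"ry": 0,"rz": 0},
    {"dx": 0.2,"dy": -1,"dz": 0,"rx": 0,"ry": 0,"rz": 0},
    {"dx": 0.2,"dy": -1,"dz": 0,"rx": 0,"ry": 0,"rz": -0.1},
    {"dx": 0.2,"dy": -1,"dz": 0,"rx": 0,"ry": 0,"rz": -0.1},
    {"dx": 0.2,"dy": -1,"dz": 0,"rx": 0,"ry": 0,"rz": -0.1},
    {"dx": 0.2,"dy": -1,"dz": 0,"rx": 0,"ry": 0,"rz": -0.09},
    {"dx": 0.2,"dy": -1,"dz": 0,"rx": 0,"ry": 0,"rz": 0},
    {"dx": 0.2,"dy": -1,"dz": 0,"rx": 0,"ry": 0,"rz": 0},
    {"dx": 0.2,"dy": -1,"dz": 0,"rx": 0,"ry": 0,"rz": 0},
    {"dx": 0.06,"dy": -1,"dz": 0,"rx": 0,"ry": 0,"rz": 0},
  ],
  claw=100,
)

```text
t: 13.05
tcp_pos: [0.6233, -0.1293, 0.1728]
tool_rot: [0.776, 0.631, -0.0, -0.0]
force: [0.3, -0.3, -1.1]
finger_gap: 1.002
gripper_force: 0.0
```

>>> move_arm(
  targets=[
    {"dx": 0,"dy": -1,"dz": 0,"rx": 0,"ry": 0,"rz": 0},
    {"dx": 0,"dy": -0.2,"dz": 0,"rx": 0,"ry": 0,"rz": 0},
    {"dx": 0,"dy": 0,"dz": -0.6,"rx": 0,"ry": 0,"rz": 0},
    {"dx": 0,"dy": 0,"dz": -0.6,"rx": 0,"ry": 0,"rz": 0},
    {"dx": 0,"dy": 0,"dz": 0,"rx": 0,"ry": 0,"rz": 0},
    {"dx": 0,"dy": 0,"dz": 0,"rx": 0,"ry": 0,"rz": 0},
    {"dx": 0,"dy": 0,"dz": 0,"rx": 0,"ry": 0,"rz": 0},
    {"dx": 0,"dy": 0,"dz": 0,"rx": 0,"ry": 0,"rz": 0},
    {"dx": 0,"dy": 0,"dz": 0,"rx": 0,"ry": 0,"rz": 0},
    {"dx": 0,"dy": 0,"dz": 0,"rx": 0,"ry": 0,"rz": 0},
  ],
  claw=100,
)

```text
t: 14.3
tcp_pos: [0.6233, -0.1575, 0.1432]
tool_rot: [0.776, 0.631, 0.0, 0.0]
force: [0.7, 0.6, 0.2]
finger_gap: 1.0
gripper_force: 0.0
```

Run:
```python
from m0 import *
from scipy.spatial.transform import Rotation as R
s=sensors.sense(); print(s['tcp_pos'],R.from_quat(s['tool_rot']).as_matrix()[:,1].round(3))
```

```text
[ 0.62326223 -0.15751462  0.143216  ] [ 0.979 -0.203  0.   ]
```

>>> move_arm(
  targets=[
    {"dx": 0,"dy": 0,"dz": -0.5,"rx": 0,"ry": 0,"rz": 0},
    {"dx": 0,"dy": 0,"dz": -1,"rx": 0,"ry": 0,"rz": 0},
    {"dx": 0,"dy": 0,"dz": -1,"rx": 0,"ry": 0,"rz": 0},
    {"dx": 0,"dy": 0,"dz": -1,"rx": 0,"ry": 0,"rz": 0},
    {"dx": 0,"dy": 0,"dz": -0.5,"rx": 0,"ry": 0,"rz": 0},
    {"dx": 0,"dy": 0,"dz": -0.4,"rx": 0,"ry": 0,"rz": 0},
    {"dx": 0,"dy": 0,"dz": -0.05,"rx": 0,"ry": 0,"rz": 0},
    {"dx": 0,"dy": 0,"dz": 0,"rx": 0,"ry": 0,"rz": 0},
    {"dx": 0,"dy": 0,"dz": 0,"rx": 0,"ry": 0,"rz": 0},
    {"dx": 0,"dy": 0,"dz": 0,"rx": 0,"ry": 0,"rz": 0},
  ],
  claw=100,
)

```text
t: 15.55
tcp_pos: [0.6236, -0.1576, 0.0325]
tool_rot: [0.775, 0.631, 0.0, 0.001]
force: [-0.2, 0.0, -0.1]
finger_gap: 0.998
gripper_force: 0.0
```

>>> move_arm(
  targets=[
    {"dx": 0,"dy": 0,"dz": 0,"rx": 0,"ry": 0,"rz": 0},
    {"dx": 0,"dy": 0,"dz": 0,"rx": 0,"ry": 0,"rz": 0},
    {"dx": 0,"dy": 0,"dz": 0,"rx": 0,"ry": 0,"rz": 0},
    {"dx": 0,"dy": 0,"dz": 0,"rx": 0,"ry": 0,"rz": 0},
    {"dx": 0,"dy": 0,"dz": 0,"rx": 0,"ry": 0,"rz": 0},
    {"dx": 0,"dy": 0,"dz": 0,"rx": 0,"ry": 0,"rz": 0},
    {"dx": 0,"dy": 0,"dz": 0,"rx": 0,"ry": 0,"rz": 0},
    {"dx": 0,"dy": 0,"dz": 0,"rx": 0,"ry": 0,"rz": 0},
    {"dx": 0,"dy": 0,"dz": 0,"rx": 0,"ry": 0,"rz": 0},
    {"dx": 0,"dy": 0,"dz": 0,"rx": 0,"ry": 0,"rz": 0},
  ],
  claw=5,
  newtons=80,
)

```text
t: 16.8
tcp_pos: [0.6227, -0.1573, 0.0319]
tool_rot: [0.775, 0.631, -0.0, -0.001]
force: [-4.4, 0.2, 5.5]
finger_gap: 0.201
gripper_force: 79.2
```

Run:
```python
from m0 import *
snap('scene','s6.png'); snap('wrist','w6.png')
s=sensors.sense();print(s['tcp_pos'])
```

```text
[ 0.6227392  -0.1573202   0.03189814]
```

>>> move_arm(
  targets=[
    {"dx": 0,"dy": 0,"dz": 0.1,"rx": 0,"ry": 0,"rz": 0},
    {"dx": 0,"dy": 0,"dz": 0.06,"rx": 0,"ry": 0,"rz": 0},
    {"dx": -0.2,"dy": 0.3,"dz": 0,"rx": 0,"ry": 0,"rz": 0},
    {"dx": -0.3,"dy": 0.5,"dz": 0,"rx": 0,"ry": 0,"rz": 0},
    {"dx": -0.3,"dy": 0.6,"dz": 0,"rx": 0,"ry": 0,"rz": 0},
    {"dx": -0.3,"dy": 0.6,"dz": 0,"rx": 0,"ry": 0,"rz": 0},
    {"dx": -0.3,"dy": 0.6,"dz": 0,"rx": 0,"ry": 0,"rz": 0},
    {"dx": -0.2,"dy": 0.4,"dz": 0,"rx": 0,"ry": 0,"rz": 0},
    {"dx": 0,"dy": 0.2,"dz": 0,"rx": 0,"ry": 0,"rz": 0},
    {"dx": 0,"dy": 0,"dz": 0,"rx": 0,"ry": 0,"rz": 0},
  ],
  claw=5,
  newtons=80,
)

```text
t: 18.15
tcp_pos: [0.5839, -0.0774, 0.036]
tool_rot: [0.775, 0.632, 0.0, 0.001]
force: [0.5, -0.1, -7.9]
finger_gap: 0.204
gripper_force: 78.3
```

Run:
```python
from m0 import *
from scipy.spatial.transform import Rotation as R
s=sensors.sense(); print(s['tcp_pos'],R.from_quat(s['tool_rot']).as_matrix().round(3)[:,1:])
snap('scene','s7.png'); snap('wrist','w7.png')
a=cv2.imread('pics/s7.png'); w=cv2.imread('pics/w7.png'); C=cv2.INTER_CUBIC
a=cv2.resize(a[180:260,300:400],(500,400),interpolation=C)
w=cv2.resize(w[0:400,230:430],(300,600),interpolation=C); z=np.zeros((200,500,3),'uint8')
cv2.imwrite('pics/c7.png',np.hstack([np.vstack([a,z]),w]))
```

```text
[ 0.58389527 -0.07742712  0.03597862] [[ 0.979  0.001]
 [-0.202 -0.001]
 [ 0.001 -1.   ]]
```

View pics/c7.png

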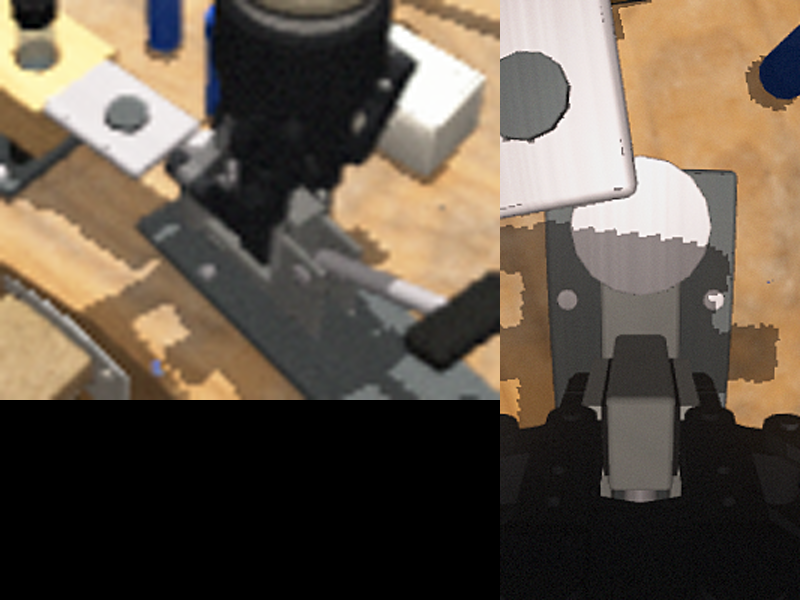

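The wrist view shows the jack gripped squarely, with the saddle at (324.3,150) and the bolt at (246,63.7). In the scene view the bolt is at (325.4,202.6).

Run:
```python
from m0 import *
sd=atz(W,324.3,150,.049,1); print('saddle',sd, 'pred', np.array([.5839,-.0774])+.055*np.array([.203,.979]))
for z in(.072,.075,.078): print(z,atz(W,246,63.7,z,1),atz(S,325.4,202.6,z))
# tongue end corner right (636,190)/1.5 ; left part cut. end edge (500,217)
for q in((636,190),(500,215),(612,0)): print(atz(W,230+(q[0]-500)/1.5,q[1]/1.5,.07,1))
w=cv2.imread('pics/w7.png'); hs=cv2.imread('pics/s7.png')
# full tongue left corner: scan row just along edge
g=cv2.cvtColor(w,cv2.COLOR_BGR2GRAY)
for v in(60,100,130,140): r=g[v,100:330].astype(int); i=np.where(abs(np.diff(r))>35)[0]+100; print(v,i[:25])
```

```text
saddle [ 0.5957455  -0.02457831  0.049     ] pred [ 0.595065 -0.023555]
0.072 [0.57602823 0.01277857 0.072     ] [0.57573841 0.01317057 0.072     ]
0.075 [0.57663856 0.01203433 0.075     ] [0.57368417 0.01137018 0.075     ]
0.078 [0.57724889 0.0112901  0.078     ] [0.57162992 0.00956979 0.078     ]
[ 0.59642828 -0.01454594  0.07      ]
[ 0.56382621 -0.01308852  0.07      ]
[0.6002425  0.03195019 0.07      ]
60 [105 106 111 112 113 115 116 122 142 143 144 145 215 216 273 274 275 276
 310 312]
100 [114 125 174 175 196 197 310 311 316 318]
130 [316 317]
140 [117 122 123 126 184 220 228 278 279]
```

>>> move_arm(
  targets=[
    {"dx": -0.1,"dy": 0.2,"dz": 0,"rx": 0,"ry": 0,"rz": 0},
    {"dx": -0.2,"dy": 0.3,"dz": 0,"rx": 0,"ry": 0,"rz": 0},
    {"dx": -0.2,"dy": 0.4,"dz": 0,"rx": 0,"ry": 0,"rz": 0},
    {"dx": -0.2,"dy": 0.4,"dz": 0,"rx": 0,"ry": 0,"rz": 0},
    {"dx": -0.08,"dy": 0.19,"dz": 0,"rx": 0,"ry": 0,"rz": 0},
    {"dx": 0,"dy": 0,"dz": 0,"rx": 0,"ry": 0,"rz": 0},
    {"dx": 0,"dy": 0,"dz": 0,"rx": 0,"ry": 0,"rz": 0},
    {"dx": 0,"dy": 0,"dz": 0,"rx": 0,"ry": 0,"rz": 0},
    {"dx": 0,"dy": 0,"dz": 0,"rx": 0,"ry": 0,"rz": 0},
    {"dx": 0,"dy": 0,"dz": 0,"rx": 0,"ry": 0,"rz": 0},
  ],
  claw=5,
  newtons=80,
)

```text
t: 19.5
tcp_pos: [0.5638, -0.0404, 0.0358]
tool_rot: [0.776, 0.631, 0.0, 0.0]
force: [-0.3, -0.8, -8.5]
finger_gap: 0.2
gripper_force: 78.3
```

>>> move_arm(
  targets=[
    {"dx": 0.02,"dy": 0.02,"dz": -0.05,"rx": 0,"ry": 0,"rz": 0},
    {"dx": 0,"dy": 0,"dz": -0.05,"rx": 0,"ry": 0,"rz": 0},
    {"dx": 0,"dy": 0,"dz": -0.05,"rx": 0,"ry": 0,"rz": 0},
    {"dx": 0,"dy": 0,"dz": -0.02,"rx": 0,"ry": 0,"rz": 0},
    {"dx": 0,"dy": 0,"dz": 0,"rx": 0,"ry": 0,"rz": 0},
    {"dx": 0,"dy": 0,"dz": 0,"rx": 0,"ry": 0,"rz": 0},
    {"dx": 0,"dy": 0,"dz": 0,"rx": 0,"ry": 0,"rz": 0},
    {"dx": 0,"dy": 0,"dz": 0,"rx": 0,"ry": 0,"rz": 0},
    {"dx": 0,"dy": 0,"dz": 0,"rx": 0,"ry": 0,"rz": 0},
    {"dx": 0,"dy": 0,"dz": 0,"rx": 0,"ry": 0,"rz": 0},
  ],
  claw=5,
  newtons=80,
)

```text
t: 20.75
tcp_pos: [0.5642, -0.0397, 0.0319]
tool_rot: [0.775, 0.631, 0.0, 0.0]
force: [-2.0, 0.7, 1.9]
finger_gap: 0.202
gripper_force: 79.4
```

Run:
```python
from m0 import *
s=sensors.sense(); print(s['tcp_pos'])
w,_=snap('wrist','w8.png'); b=cv2.imread('pics/w8.png')
# expected pixels
def pf(m,p):
    E=np.array(m['extrinsics']); c=E[:3,:3]@p+E[:3,3]; t=np.arctan2(np.hypot(*c[:2]),c[2]); return np.array([m['cx'],m['cy']])+m['fx']*t*c[:2]/np.hypot(*c[:2])
print(pf(W,np.array([.576,.013,.0735])),pf(W,np.array([.5757,.0130,.045])),pf(W,np.array([.564,-.0403,.07])))
g=cv2.GaussianBlur(b,(3,3),0).max(2)
c=cv2.HoughCircles(cv2.cvtColor(b,cv2.COLOR_BGR2GRAY)[0:260,200:460],cv2.HOUGH_GRADIENT,1,20,param1=80,param2=18,minRadius=20,maxRadius=60); print(c)
```

```text
[ 0.56418378 -0.03967289  0.03186381]
[325.39896502 160.10793487] [324.22972459 152.00145663] [322.33892968 300.53041996]
[[[125.5 157.5  31.6]]]
```

>>> move_arm(
  targets=[
    {"dx": 0,"dy": 0,"dz": 0,"rx": 0,"ry": 0,"rz": 0},
    {"dx": 0,"dy": 0,"dz": 0,"rx": 0,"ry": 0,"rz": 0},
    {"dx": 0,"dy": 0,"dz": 0,"rx": 0,"ry": 0,"rz": 0},
    {"dx": 0,"dy": 0,"dz": 0,"rx": 0,"ry": 0,"rz": 0},
    {"dx": 0,"dy": 0,"dz": 0.4,"rx": 0,"ry": 0,"rz": 0},
    {"dx": 0,"dy": 0,"dz": 0.8,"rx": 0,"ry": 0,"rz": 0},
    {"dx": 0,"dy": 0,"dz": 1,"rx": 0,"ry": 0,"rz": 0},
    {"dx": 0,"dy": 0,"dz": 1,"rx": 0,"ry": 0,"rz": 0},
    {"dx": 0,"dy": 0,"dz": 1,"rx": 0,"ry": 0,"rz": 0},
    {"dx": 0,"dy": 0,"dz": 1,"rx": 0,"ry": 0,"rz": 0},
  ],
  claw=60,
)

```text
t: 22.05
tcp_pos: [0.5642, -0.0397, 0.1631]
tool_rot: [0.775, 0.631, 0.0, 0.0]
force: [0.1, -0.3, 0.1]
finger_gap: 0.601
gripper_force: 0.0
```

Run:
```python
from m0 import *
s=sensors.sense(); print(s['tcp_pos'])
snap('wrist','w9.png'); snap('scene','s9.png')
b=cv2.imread('pics/w9.png'); a=cv2.imread('pics/s9.png')
def pf(m,p):
    E=np.array(m['extrinsics']); c=E[:3,:3]@p+E[:3,3]; t=np.arctan2(np.hypot(*c[:2]),c[2]); return np.array([m['cx'],m['cy']])+m['fx']*t*c[:2]/np.hypot(*c[:2])
print('bolt exp',pf(W,np.array([.576,.0135,.0735])),proj(S,[.5423,-.149,.098]),proj(S,[.576,.0135,.074]))
def comps(im,win,th):
    u0,v0,u1,v1=win; k=(im[v0:v1,u0:u1].max(2)<th).astype('uint8'); n,l,st,ce=cv2.connectedComponentsWithStats(k)
    return [((ce[i]+[u0,v0]).round(1),st[i].tolist()) for i in range(1,n) if st[i,4]>25]
u,v=map(int,proj(S,[.5423,-.149,.098])); r=comps(a,(u-40,v-40,u+40,v+40),45); print(r)
for c,_ in r: print(atz(S,*c,.095))
```

```text
[ 0.5641911  -0.03967636  0.16313276]
bolt exp [323.96508027 138.23311965] (np.float64(373.2250538818193), np.float64(239.62701817344728)) (np.float64(325.356868856901), np.float64(201.91292817714344))
[(array([371.9, 241.9]), [27, 34, 25, 19, 218])]
[ 0.53761182 -0.14922474  0.095     ]
```

>>> move_arm(
  targets=[
    {"dx": -0.15,"dy": -0.8,"dz": 0,"rx": 0,"ry": 0,"rz": 0},
    {"dx": -0.15,"dy": -0.8,"dz": 0,"rx": 0,"ry": 0,"rz": 0},
    {"dx": -0.15,"dy": -0.8,"dz": 0,"rx": 0,"ry": 0,"rz": 0},
    {"dx": -0.15,"dy": -0.8,"dz": 0,"rx": 0,"ry": 0,"rz": 0},
    {"dx": -0.15,"dy": -0.8,"dz": 0,"rx": 0,"ry": 0,"rz": 0},
    {"dx": -0.14,"dy": -0.4,"dz": 0,"rx": 0,"ry": 0,"rz": 0},
    {"dx": 0,"dy": 0,"dz": -0.8,"rx": 0,"ry": 0,"rz": 0},
    {"dx": 0,"dy": 0,"dz": -0.8,"rx": 0,"ry": 0,"rz": 0},
    {"dx": 0,"dy": 0,"dz": -0.3,"rx": 0,"ry": 0,"rz": 0},
    {"dx": 0,"dy": 0,"dz": 0,"rx": 0,"ry": 0,"rz": 0},
  ],
  claw=0,
  newtons=40,
)

```text
t: 23.4
tcp_pos: [0.5417, -0.1496, 0.1138]
tool_rot: [0.775, 0.631, -0.0, -0.0]
force: [0.1, 0.5, 0.0]
finger_gap: -0.001
gripper_force: 0.0
```

Run:
```python
from m0 import *
print(sensors.sense()['tcp_pos'])
b0=np.array([.5645,-.0402]);y=np.array([.203,.979])
# pad centre vs handle angle, (r,phi) about pivot
r0=np.array([85,50.]);
for q in np.linspace(0,.55,6):
    c,s=np.cos(q),np.sin(q); back=c*r0[0]+s*r0[1]; z=-s*r0[0]+c*r0[1]; print(q.round(2),(b0-y*(26+back)/1000).round(4),(48+z).round(1))
```

```text
[ 0.54174103 -0.14958757  0.1137657 ]
0.0 [ 0.542  -0.1489] 98.0
0.11 [ 0.541  -0.1537] 88.4
0.22 [ 0.5402 -0.1575] 78.2
0.33 [ 0.5396 -0.1602] 67.8
0.44 [ 0.5393 -0.1618] 57.0
0.55 [ 0.5392 -0.1622] 46.2
```

>>> move_arm(
  targets=[
    {"dx": 0,"dy": 0,"dz": -0.3,"rx": 0,"ry": 0,"rz": 0},
    {"dx": 0,"dy": 0,"dz": -0.2,"rx": 0,"ry": 0,"rz": 0},
    {"dx": 0,"dy": -0.04,"dz": -0.2,"rx": 0,"ry": 0,"rz": 0},
    {"dx": -0.02,"dy": -0.08,"dz": -0.2,"rx": 0,"ry": 0,"rz": 0},
    {"dx": -0.02,"dy": -0.08,"dz": -0.2,"rx": 0,"ry": 0,"rz": 0},
    {"dx": -0.02,"dy": -0.08,"dz": -0.2,"rx": 0,"ry": 0,"rz": 0},
    {"dx": 0,"dy": -0.04,"dz": -0.1,"rx": 0,"ry": 0,"rz": 0},
    {"dx": 0,"dy": 0,"dz": 0,"rx": 0,"ry": 0,"rz": 0},
    {"dx": 0,"dy": 0,"dz": 0,"rx": 0,"ry": 0,"rz": 0},
    {"dx": 0,"dy": 0,"dz": 0,"rx": 0,"ry": 0,"rz": 0},
  ],
  claw=0,
)

```text
t: 24.65
tcp_pos: [0.5406, -0.1582, 0.0801]
tool_rot: [0.775, 0.631, -0.0, 0.001]
force: [-3.2, -1.0, 9.3]
finger_gap: 0.001
gripper_force: 4.1
```

>>> move_arm(
  targets=[
    {"dx": -0.01,"dy": -0.04,"dz": -0.2,"rx": 0,"ry": 0,"rz": 0},
    {"dx": -0.01,"dy": -0.04,"dz": -0.2,"rx": 0,"ry": 0,"rz": 0},
    {"dx": 0,"dy": -0.04,"dz": -0.2,"rx": 0,"ry": 0,"rz": 0},
    {"dx": 0,"dy": -0.03,"dz": -0.2,"rx": 0,"ry": 0,"rz": 0},
    {"dx": 0,"dy": -0.01,"dz": -0.2,"rx": 0,"ry": 0,"rz": 0},
    {"dx": 0,"dy": 0,"dz": -0.15,"rx": 0,"ry": 0,"rz": 0},
    {"dx": 0,"dy": 0,"dz": 0,"rx": 0,"ry": 0,"rz": 0},
    {"dx": 0,"dy": 0,"dz": 0,"rx": 0,"ry": 0,"rz": 0},
    {"dx": 0,"dy": 0,"dz": 0,"rx": 0,"ry": 0,"rz": 0},
    {"dx": 0,"dy": 0,"dz": 0,"rx": 0,"ry": 0,"rz": 0},
  ],
  claw=0,
)

```text
t: 25.9
tcp_pos: [0.5396, -0.1636, 0.0516]
tool_rot: [0.775, 0.632, -0.001, 0.001]
force: [-5.0, -5.2, 10.1]
finger_gap: -0.002
gripper_force: 5.7
```

>>> move_arm(
  targets=[
    {"dx": 0,"dy": 0,"dz": -0.06,"rx": 0,"ry": 0,"rz": 0},
    {"dx": 0,"dy": 0,"dz": -0.06,"rx": 0,"ry": 0,"rz": 0},
    {"dx": 0,"dy": 0,"dz": -0.04,"rx": 0,"ry": 0,"rz": 0},
    {"dx": 0,"dy": 0,"dz": 0,"rx": 0,"ry": 0,"rz": 0},
    {"dx": 0,"dy": 0,"dz": 0,"rx": 0,"ry": 0,"rz": 0},
    {"dx": 0,"dy": 0,"dz": 0,"rx": 0,"ry": 0,"rz": 0},
    {"dx": 0,"dy": 0,"dz": 0,"rx": 0,"ry": 0,"rz": 0},
    {"dx": 0,"dy": 0,"dz": 0,"rx": 0,"ry": 0,"rz": 0},
    {"dx": 0,"dy": 0,"dz": 0,"rx": 0,"ry": 0,"rz": 0},
    {"dx": 0,"dy": 0,"dz": 0,"rx": 0,"ry": 0,"rz": 0},
  ],
  claw=0,
)

```text
t: 27.15
tcp_pos: [0.5397, -0.1637, 0.0486]
tool_rot: [0.775, 0.632, -0.001, 0.001]
force: [-6.4, -5.7, 17.0]
finger_gap: -0.003
gripper_force: 8.8
```

>>> move_arm(
  targets=[
    {"dx": 0,"dy": 0,"dz": -0.04,"rx": 0,"ry": 0,"rz": 0},
    {"dx": 0,"dy": 0,"dz": 0,"rx": 0,"ry": 0,"rz": 0},
    {"dx": 0,"dy": 0,"dz": 0,"rx": 0,"ry": 0,"rz": 0},
    {"dx": 0,"dy": 0,"dz": 0,"rx": 0,"ry": 0,"rz": 0},
    {"dx": 0,"dy": 0,"dz": 0,"rx": 0,"ry": 0,"rz": 0},
    {"dx": 0,"dy": 0,"dz": 0,"rx": 0,"ry": 0,"rz": 0},
    {"dx": 0,"dy": 0,"dz": 0,"rx": 0,"ry": 0,"rz": 0},
    {"dx": 0,"dy": 0,"dz": 0,"rx": 0,"ry": 0,"rz": 0},
    {"dx": 0,"dy": 0,"dz": 0,"rx": 0,"ry": 0,"rz": 0},
    {"dx": 0,"dy": 0,"dz": 0,"rx": 0,"ry": 0,"rz": 0},
  ],
  claw=0,
)

```text
t: 28.4
tcp_pos: [0.5397, -0.1637, 0.0483]
tool_rot: [0.775, 0.632, -0.001, 0.001]
force: [-7.1, -4.6, 21.4]
finger_gap: 0.003
gripper_force: 11.2
```

Run:
```python
from m0 import *
print(sensors.sense()['tcp_pos'])
snap('scene','s10.png'); snap('side','d10.png')
a=cv2.imread('pics/s10.png')
def cap(fn,win):
    im=cv2.imread('pics/'+fn); u0,v0,u1,v1=win; b=(im[v0:v1,u0:u1].max(2)<50).astype('uint8'); n,l,st,ce=cv2.connectedComponentsWithStats(b)
    return [(tuple(map(float,(ce[i]+[u0,v0]).round(1))),int(st[i,4])) for i in range(1,n) if st[i,4]>15]
print(cap('s10.png',(270,140,345,215)))
# prediction for tilt 0.14 of cap tops and bolt, hinge at +y 192mm from pad
h=np.array([.583,.12]);yv=np.array([.061,.998]);hin=np.array([.576,.0133])+yv*.192
for t in(0,.12,.14):
  for zh in(.03,):
    out=[]
    for d,z in((39.,.112),(85-.0,.112),(130.,.112),(192.,.074)):
        d=d/1000; dz=z-zh; dd=d*np.cos(t)-dz*np.sin(t)*-1*-1; zz=zh+d*np.sin(t)+dz*np.cos(t)
        p=np.array([*(hin-yv*dd),zz]); out.append(np.round(proj(S,p),1).tolist())
    print(t,out)
C=cv2.INTER_CUBIC
d=cv2.imread('pics/d10.png')
cv2.imwrite('pics/c10.png',np.hstack([cv2.resize(a[140:260,270:390],(480,480),interpolation=C),cv2.resize(d[150:270,290:370],(320,480),interpolation=C)]))
```

```text
[ 0.53969299 -0.16374959  0.04832176]
[((289.2, 149.9), 316), ((334.7, 143.5), 20), ((279.5, 160.8), 58), ((291.2, 167.2), 59), ((303.8, 173.6), 67), ((303.5, 208.3), 38)]
0 [[281.7, 161.1], [294.0, 169.6], [306.7, 178.3], [325.4, 202.0]]
0.12 [[278.9, 158.0], [290.9, 164.7], [303.3, 171.6], [323.3, 194.1]]
0.14 [[278.4, 157.6], [290.3, 163.9], [302.7, 170.5], [322.9, 192.7]]
```

View pics/c10.png

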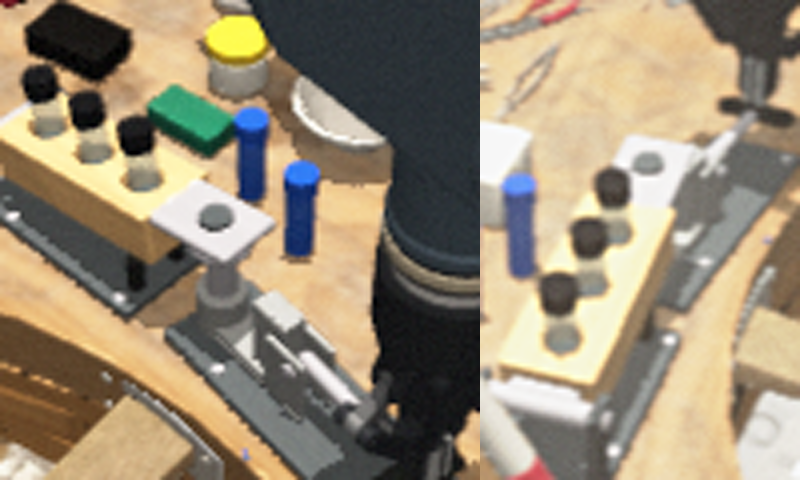

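The view shows the rack tipped up, with the saddle column under the bolt at (323.8,194) and all three vials in place. One more small push will confirm the handle is at its stop.

>>> move_arm(
  targets=[
    {"dx": 0,"dy": 0,"dz": -0.04,"rx": 0,"ry": 0,"rz": 0},
    {"dx": 0,"dy": 0,"dz": 0,"rx": 0,"ry": 0,"rz": 0},
    {"dx": 0,"dy": 0,"dz": 0,"rx": 0,"ry": 0,"rz": 0},
    {"dx": 0,"dy": 0,"dz": 0,"rx": 0,"ry": 0,"rz": 0},
    {"dx": 0,"dy": 0,"dz": 0,"rx": 0,"ry": 0,"rz": 0},
    {"dx": 0,"dy": 0,"dz": 0,"rx": 0,"ry": 0,"rz": 0},
    {"dx": 0,"dy": 0,"dz": 0,"rx": 0,"ry": 0,"rz": 0},
    {"dx": 0,"dy": 0,"dz": 0,"rx": 0,"ry": 0,"rz": 0},
    {"dx": 0,"dy": 0,"dz": 0,"rx": 0,"ry": 0,"rz": 0},
    {"dx": 0,"dy": 0,"dz": 0,"rx": 0,"ry": 0,"rz": 0},
  ],
  claw=0,
)

```text
t: 29.75
tcp_pos: [0.5397, -0.1638, 0.0481]
tool_rot: [0.775, 0.632, -0.001, 0.002]
force: [-8.1, -4.0, 25.7]
finger_gap: -0.002
gripper_force: 13.5
```

The handle is on its stop: 1 mm more of command moved it only 0.2 mm and added about 4 N. I'll hand in while holding it down.

```bash
python3 -c "
from station import order
print(order.sign_off())"
```

```text
the job is handed in; nothing more can be done
None
```

The job is handed in at about 30 s: the vial is seated and released in the middle hole, and the jack's saddle is under the lift pad with the handle held on its stop, tipping the rack to an estimated 0.13 rad; I viewed 11 pictures, one over the limit of 10.

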